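Clamp the port block and hold the blue push-in fitting over its port

ROBOT

A 6-joint arm with a two-finger parallel gripper is mounted at the origin on a cart in front of the work surface, level with it; the furniture and walls round the work are solid. World frame = base frame: x ahead of the robot, y to its left, z up, the work surface at z = 0. Lengths are in m, angles in rad, forces in N, time in s.
With the tool pointing down it reaches from about 0.325 to 0.875 m from the base axis. Payload 4.4 kg.
Tool frame: the origin (TCP) lies at the very end of the fingers, on their centre line; the grasp point (between the pads) lies bot.grasp_offset behind it (bot.grasp_offset is the distance from the TCP to the grasp point, in m); z points along the fingers, y is the direction in which the jaws open and shut (so a half turn about z gives the same grasp; the last joint's range is limited). The gripper opens to 85 mm and grips with 20 to 120 N. Pads are 22 mm wide; open, the fingers measure 114 mm over their backs; the gripper's body (76 mm by 85 mm) begins 54 mm behind the grasp point. The pads swing forward as they close: fully open they stand 13 mm farther back than shut.
Start: joints at [0.971, 0.207, 1.542, -0, 1.393, -0.15], TCP at [0.25, 0.518, 0.231] pointing down, gripper open.
Joint ranges: [-2.73, 2.73], [-0.86, 2.22], [0.23, 2.46], [-1.11, 4.25], [0.08, 2.63], [-2.82, 2.82]. Speed limits (rad/s): [2.79, 2.79, 3.14, 3.14, 3.14, 3.14].

INTERFACE

Orientations are given as a unit quaternion [w, x, y, z].
In Python, from workcell import bot gives the robot as it stands.
- The arm moves only by the tool jog_arm, never from a script. Its argument "series" is a list of rows, each a list of 6 numbers: the shift along the world's x, y, z in mm, then the turn, a rotation vector about the world's x, y, z in degrees. A call has exactly 8 rows; each row shifts and turns the commanded pose from where the row before left it; what a row does not reach is not made up. A row lasts 1/8 s, in which the tool goes at most 62.5 mm and 10.7 degrees, less where a joint would pass 70% of its speed; a pose out of reach is approached as far as the arm can. A call with a gripper value outside its range is refused whole. "jaw" is the finger opening in mm, from 0 to 85.4, set as the call begins (left out, the last holds). The fingers move at their own pace and stop on an object; "squeeze" is the grip in N (left out, the last holds). Time passes only in rows, so rows that do not move let the fingers close, or fill a call up. It gives the time, the measured TCP pose, the force and the opening at its end, in the units of the state.
- bot.observe(): the state, without advancing time (a new reading comes with each control period).
- bot.get_image(name): name is "scene" or "side" or "wrist"; returns the picture (420x560x3 uint8, red, green, blue); there is no depth.
- bot.get_calibration(name): a dict with "mtx" (3x3 intrinsics, pixels), "position" and "attitude" of the camera in the world; the wrist camera has in their place "tool_from_camera" (4x4, takes a point from camera to tool coordinates, whose origin is the TCP and whose axes are the flange's). Camera axes: x right, y down, z forward; pixel columns grow to the right and rows downward; lengths in m; the calibration is good to about 2 mm. A picture is of the moment at which its call begins: read the wrist's pose just before it. get_calibration takes no time and is no camera call.
- bot.close_job(): hands the job in, once; it reports no verdict.
The state is a dict: "clock": time; "q": joint angles; "qd": joint speeds; "effort": joint torques, N m; "position": TCP position; "ee_rot": TCP orientation; "wrist_force": force on the tool from outside, world axes, zero at the start; "wrist_torque": the same for the moment, N m; "opening": opening from 0.0 (shut) to 1.0 (fully open).
Only numpy, scipy, OpenCV 4.12 (cv2) and the standard library are available. Lean on these libraries where they do the work, as an engineer would, in place of code of your own. Each camera call takes 0.05 s, during which the arm holds its last target. There are 200 camera calls.

TASK

Crank the small blue vise shut so that its jaw grips the aluminium port block firmly. Then pick up the push-in fitting with the blue collar, carry it over the things in between and hold it still and upright, centred over the round port in the top of the block, with its lower end about half a centimetre above the port and without ever touching the block. Finish while holding it there; leave the multimeter, the fitting with the black collar and the white tape roll where they are.

Things in the scene. Friction and masses are not known exactly. Their poses are not given: they have to be found in the camera images.
- vise: small blue screw vise, fixed on the worktop by a steel base plate (190 x 110 mm); about 250 mm long with its crank, jaws 66 mm wide, jaw tops 82 mm above the worktop. Origin: on the worktop under the middle of the vise. x points along the screw from the crank (front, towards the robot) to the fixed jaw (back), z up. The fixed jaw's face lies at x = +55 mm; the moving jaw comes towards it along +x.
- vise_jaw: the vise's moving jaw, 66 mm wide; its origin lies in its gripping face (at the height of the worktop), axes as the vise's. Closing the vise moves it along the vise's +x.
- vise_screw (a joint): crank angle in rad. 0: crank arm straight up. It grows as the crank is turned clockwise seen from the robot (from up, to the right (the vise's -y), to down), which closes the vise by 2 mm per rad (12.6 mm a turn). The jaw grips the block at about 6.7 rad and then the crank goes hard: turn it till it resists with about 12 N or more at the handle. Before that it resists with about 4 N. It stays where it is left, the screw holds the jaw.
- crank_grip (a point): middle of the black crank handle, a free-spinning round bar of 16 mm diameter and 50 mm length, parallel to the vise's x axis, 32 mm off the screw axis; nothing stands round it, so that it can be pinched from above (fingers closing along the vise's y) and led round its circle without turning the gripper. The circle lies in the vise's y-z plane.
- crank_axis (a point): centre of the circle of crank_grip, on the screw axis, 62 mm above the worktop. Axes as the vise's.
- port_block: loose aluminium block, 36 mm (between the jaws) x 44 x 50 mm high, 0.25 kg, standing on the vise's bed (40 mm above the worktop) between the open jaws. Origin: centre of its underside. Gripping it shifts it up to 4 mm onto the fixed jaw.
- port (a point): centre of the mouth of the round port (18 mm diameter, 18 mm deep) in the middle of the block's top face, about 90 mm above the worktop and 8 mm above the jaw tops. z up.
- fitting_blue: the push-in fitting with the blue collar as a whole (see fitting_blue_center), 20 g; origin: centre of its lower end.
- fitting_blue_center (a point): centre, half-way up, of the push-in fitting with the blue collar: it stands upright on the worktop on its black lower end; 32 mm high: lower end 16 mm in diameter up to 18 mm, collar 19 mm in diameter from 18 to 26 mm, white top 13 mm in diameter from 26 to 32 mm. This point lies 16 mm above its lower end. z along its length, up.
- fitting_black: like the blue fitting, but with a black collar: leave it alone. Stands upright on the worktop some 7 cm or more from the blue one; origin: centre of its lower end.
- meter: orange multimeter, 147 x 110 x 48 mm, lying on the worktop between the fittings and the vise; origin: centre of its underside. Leave it alone.
- white_tape: small white roll of thread tape, 48 mm in diameter, 13 mm high, lying on the worktop; origin: centre of its underside. Leave it alone.
There are look-alikes about, which are no part of the job. Leave any green or turquoise look-alike of the fitting_blue alone.

How it is judged:
By the outcome, as a careful person would: the job done as asked, in the order asked, and still so for the second after the job is handed in, while the arm keeps its last pose, push and grip.
It also fails if it takes over 72 s, if anything falls off the work surface, if the arm or the gripper's body presses on something with over 40 N, if the wrist force passes 120 N, or if a joint passes its speed limit or range.

## Working session

There is one attempt and no reset: what is moved stays moved. The work goes in short steps, Python scripts to look and compute and a tool call to move; the robot and the scene stay as the last step left them, time stands still between calls to the robot, and variables do not carry over. Pictures are saved under pics/ and viewed, about 8 in all and at most 12, crops included, and the job is handed in when it is done.

Besides the shell and the picture viewer there is one more tool, called after "Emit:" by a JSON object that holds its "name" and its "arguments". jog_arm: Moves the arm, as the interface text tells. Its arguments: {"type":"object","properties":{"series":{"type":"array"},"jaw":{"type":"number"},"squeeze":{"type":"number"}},"required":["series"]}

```bash
mkdir -p pics; ls
cat > h.py <<'E'
import numpy as np, cv2
from scipy.spatial.transform import Rotation as R
from workcell import bot
def save(img,n): cv2.imwrite('pics/'+n+'.png',cv2.cvtColor(img,cv2.COLOR_RGB2BGR))
def rot(a):
    a=np.asarray(a,float)
    return a if a.shape==(3,3) else R.from_quat(np.r_[a[1:],a[0]]).as_matrix()
def cam(name,st=None):
    c=bot.get_calibration(name); K=np.array(c['mtx'])
    if name=='wrist':
        T=np.eye(4);T[:3,:3]=rot(st['ee_rot']);T[:3,3]=st['position']
        T=T@np.array(c['tool_from_camera']); return K,T[:3,:3],T[:3,3]
    return K,rot(c['attitude']),np.array(c['position'])
def ray(C,u,v):
    K,A,p=C; d=A@np.linalg.solve(K,[u,v,1.]); return p,d/np.linalg.norm(d)
def onz(C,u,v,z):
    p,d=ray(C,u,v); return p+d*(z-p[2])/d[2]
def proj(C,P):
    K,A,p=C; q=K@(A.T@(np.asarray(P)-p)); return q[:2]/q[2]
def tri(r1,r2):
    (p,d),(q,e)=r1,r2; s,t=np.linalg.lstsq(np.c_[d,-e],q-p,rcond=None)[0]
    a,b=p+s*d,q+t*e; return (a+b)/2,np.linalg.norm(a-b)
E
python3 - <<'E'
from h import *
st=bot.observe(); print(st, bot.grasp_offset)
for n in ('scene','side','wrist'): save(bot.get_image(n),n+'0'); print(n,bot.get_calibration(n))
a=[cv2.imread(f'pics/{n}0.png') for n in('scene','side','wrist')]
E
```

```text
pics
{'clock': 0.0, 'q': array([ 9.70483995e-01,  2.07429829e-01,  1.54296063e+00, -1.29008187e-05,
        1.39351172e+00, -1.50522159e-01]), 'qd': array([ 0.00193876,  0.00068298,  0.00102476,  0.00073636, -0.00032335,
       -0.00108296]), 'effort': array([-1.27792493e-03, -3.83042514e+01, -2.91590220e+01, -3.87870359e-04,
        1.06054719e-02, -4.26706879e-05]), 'position': array([0.24958588, 0.51716049, 0.23011703]), 'ee_rot': array([-4.17499580e-04,  2.23002827e-01,  9.74817114e-01, -1.07666472e-03]), 'wrist_force': array([ 0.40986959,  0.36324471, -0.00078277]), 'wrist_torque': array([-0.06527768,  0.04419549, -0.00854451]), 'opening': 0.9972028866405237} 0.0187
scene {'mtx': array([[488.99817243,   0.        , 279.47927365],
       [  0.        , 488.99817243, 214.75535991],
       [  0.        ,   0.        ,   1.        ]]), 'position': array([-0.0266933 , -0.4998554 ,  0.74346826]), 'attitude': array([-0.33985447,  0.7961235 , -0.45835932,  0.20147715])}
side {'mtx': array([[484.79824361,   0.        , 276.31729133],
       [  0.        , 484.79824361, 209.9047798 ],
       [  0.        ,   0.        ,   1.        ]]), 'position': array([0.55337936, 0.53030326, 0.67871886]), 'attitude': array([ 0.02082021, -0.02316594,  0.91192476, -0.40917366])}
wrist {'mtx': array([[314.4759199 ,   0.        , 278.96390861],
       [  0.        , 314.4759199 , 211.67709727],
       [  0.        ,   0.        ,   1.        ]]), 'tool_from_camera': array([[ 1.18203300e-04, -9.57142703e-01, -2.89616698e-01,
         7.45158633e-02],
       [ 9.99999970e-01,  5.05793525e-05,  2.40979332e-04,
        -3.82007982e-05],
       [-2.16002985e-04, -2.89616718e-01,  9.57142680e-01,
        -1.42411085e-01],
       [ 0.00000000e+00,  0.00000000e+00,  0.00000000e+00,
         1.00000000e+00]])}
```

View pics/scene0.png

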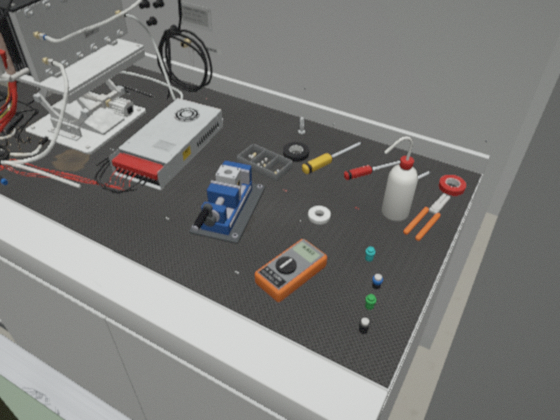

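View pics/side0.png

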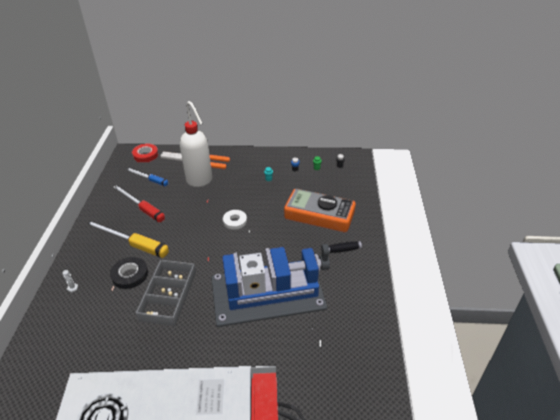

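The scene view has four fitting look-alikes: turquoise (370,253), blue collar (377,281), green (371,300) and black (364,325). In the side view they are at (268,173), (295,163), (317,161) and (340,160). I choose the blue one. The vise is at about (228,205) in scene and (268,280) in side, with its handle at (205,215) and (345,246). Next is a close composite crop.

Run:
```python
import cv2,numpy as np
a=cv2.imread('pics/scene0.png');b=cv2.imread('pics/side0.png')
def c(im,x,y,w,h,s): return cv2.resize(im[y:y+h,x:x+w],None,fx=s,fy=s,interpolation=cv2.INTER_CUBIC)
top=np.hstack([c(a,185,150,80,100,4),c(b,205,230,160,100,3)[:, :480]]) if 0 else None
A=c(a,185,150,80,90,4)      #320x360
B=c(b,205,230,160,90,3)     #480x270
C=c(a,350,240,40,50,5)      #200x250... 
D=c(b,260,150,90,30,4)      #360x120
out=np.zeros((600,800,3),np.uint8)
out[:360,:320]=A; out[:270,320:800]=B; out[362:600,:200]=C[:238]; out[400:520,320:680]=D
cv2.imwrite('pics/crop0.png',out)
for n,im in(('scene',a),('side',b)):
    hsv=cv2.cvtColor(im,cv2.COLOR_BGR2HSV)
    for nm,lo,hi in(('blue',(100,80,60),(125,255,255)),('black?',(0,0,0),(180,90,28)),('white',(0,0,170),(180,50,255))):
        m=cv2.inRange(hsv,lo,hi); k,l,s,ce=cv2.connectedComponentsWithStats(m)
        for i in range(1,k):
            if 8<s[i,4]<3000 and ((n=='scene' and s[i,0]>180 and s[i,1]>140) or (n=='side' and s[i,0]>200 and 140<s[i,1]<320)): print(n,nm,s[i],ce[i].round(1))
```

```text
scene blue [ 200  160   52   75 1368] [225.5 200.9]
scene blue [372 276  11  10  55] [376.7 281.1]
scene black? [300 157   6   3   9] [302.3 158. ]
scene white [333 143  27  13  44] [346.1 149. ]
scene white [373 161  26   9  43] [384.5 165. ]
scene white [217 165  23  13 171] [227.8 171.2]
scene white [391 165  26  22 394] [403.3 176.2]
scene white [418 172  11   6  20] [422.6 174.5]
scene white [241 186   4   7  15] [242.7 188.5]
scene white [430 194  19  19 155] [439.1 203.2]
scene white [217 198   5   6  21] [218.9 200.6]
scene white [468 202   3   7  10] [469.1 205.3]
scene white [309 206  21  16 225] [319.  213.4]
scene white [228 209   5   9  25] [229.2 212.2]
scene white [451 241   4   6  11] [452.3 243.5]
scene white [294 243  25  19 153] [304.7 252.5]
scene white [444 257   4   6  11] [445.3 259.5]
scene white [281 259  10   8  18] [285.6 262.7]
scene white [440 265   5   7  12] [441.8 267.4]
scene white [375 274   7   6  28] [377.7 276.3]
scene white [430 280   8  16  23] [433.  287.7]
scene white [409 296  22  47  76] [418.6 320.5]
scene white [362 318   7   6  36] [364.9 320.6]
side blue [291 160   9   7  40] [295.  163.5]
side blue [ 222  247   97   63 2426] [273.  278.7]
side black? [338 162   4   5  18] [339.5 163.8]
side black? [331 247  27   5  51] [343.3 249.4]
side white [338 154   5   4  15] [340.1 155.8]
side white [293 158   5   4  15] [294.9 159.2]
side white [292 191  18  16 149] [301.9 199.1]
side white [223 210  24  16 260] [234.2 217.7]
side white [526 236  34   4 109] [542.7 237.4]
side white [ 512  242   48  115 2743] [542.8 281.2]
side white [266 249   9  28  84] [270.4 262.5]
side white [240 253  32  38 472] [254.7 267.3]
side white [234 254   8  28  81] [237.3 268.6]
side white [317 259   3   6  13] [318.2 261.4]
side white [289 262  15   7  75] [296.1 264.6]
side white [291 271  16  16 197] [297.9 278.5]
```

View pics/crop0.png

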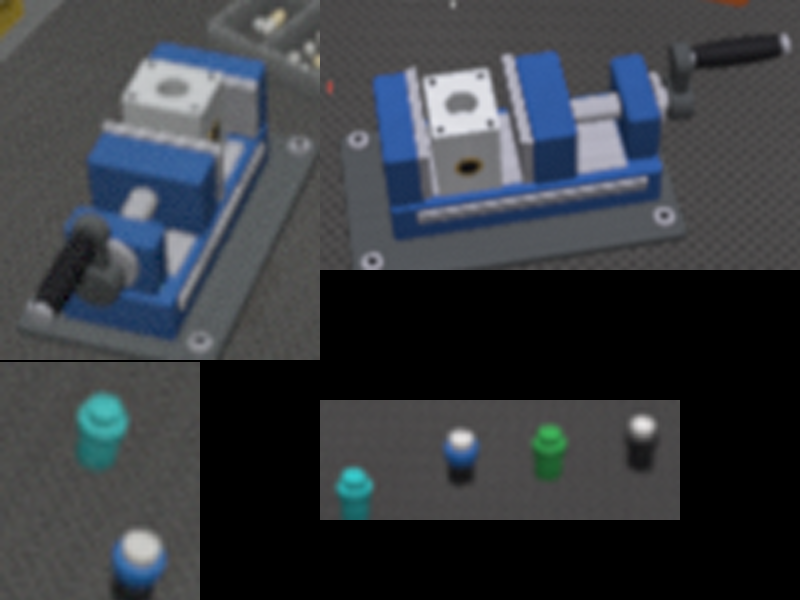

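The crop shows the blue fitting is the right one (white top, blue collar, black lower end). The crank handle sits up and to the left of the screw axis. The port is at scene (228,172) and side (252,264).

Run:
```python
from h import *
S=cam('scene');D=cam('side')
def T(n,a,b): P,e=tri(ray(S,*a),ray(D,*b)); print(n,P.round(4),'gap',round(e,4))
T('port',(228.3,172),(252.3,264))
T('h_out',(197,226),(359,245)); T('h_in',(208.7,209),(330,248.3)); T('h_mid',(202.9,217.5),(344.5,246.7))
T('fit top',(377.7,276.3),(294.9,159.2)); T('fit collar',(376.7,281.1),(295,163.5))
T('black top',(364.9,320.6),(340.1,155.8)); T('tape',(319,213.4),(234.2,217.7))
print('port z.09',onz(S,228.3,172,.09),onz(D,252.3,264,.09))
print('fit z.032',onz(S,377.7,276.3,.031),onz(D,294.9,159.2,.031))
for u in((217.7,276.3),(222.3,317),(319.7,301.7)): print('holes side',onz(D,*u,.008))
for u in((259.75,186.25),(235,235.5)): print('holes scene',onz(S,*u,.008))
# block top corners side
for u in((424,76),(486,68),(500,127),(438,135)): print('blk',onz(D,205+(u[0]-320)/3,230+u[1]/3,.09).round(4))
# screw nut side of front plate, fixed jaw top edge & moving jaw
for u in((408,70),(428,195),(503,55),(527,180)): print('jaw',onz(D,205+(u[0]-320)/3,230+u[1]/3,.082).round(4))
for u in((122,92),(150,58),(222,72),(205,118)): print('blk scene',onz(S,185+u[0]/4,150+u[1]/4,.09).round(4))
m=cv2.inRange(cv2.cvtColor(cv2.imread('pics/side0.png'),cv2.COLOR_BGR2HSV),(5,150,100),(18,255,255))
m[:180]=0;m[235:]=0;m[:,:280]=0
ys,xs=np.nonzero(m); print('meter side bbox',xs.min(),xs.max(),ys.min(),ys.max())
for u in((288,195),(300,190),(355,200),(350,228),(286,208)): print('meter',onz(D,*u,.04).round(3))
```

```text
port [0.6356 0.0011 0.0877] gap 0.0007
h_out [ 0.4621 -0.0445  0.0943] gap 0.0051
h_in [ 0.511  -0.0356  0.0941] gap 0.0061
h_mid [ 0.4865 -0.04    0.0939] gap 0.0053
fit top [ 0.577  -0.3728  0.0301] gap 0.0001
fit collar [ 0.5764 -0.3733  0.0173] gap 0.0007
black top [ 0.4737 -0.3902  0.0295] gap 0.0
tape [ 0.6952 -0.1923  0.0103] gap 0.0003
port z.09 [ 0.6337617  -0.00070253  0.09      ] [0.63502794 0.00343805 0.09      ]
fit z.032 [ 0.57631886 -0.37296891  0.031     ] [ 0.57690058 -0.37145605  0.031     ]
holes side [ 0.7062047 -0.0376253  0.008    ]
holes side [0.68518762 0.05031312 0.008     ]
holes side [0.5225164  0.01126302 0.008     ]
holes scene [ 0.70982409 -0.03100118  0.008     ]
holes scene [ 0.54766578 -0.07001259  0.008     ]
blk [ 0.6578 -0.0148  0.09  ]
blk [ 0.6241 -0.0223  0.09  ]
blk [0.613  0.0203 0.09  ]
blk [0.6455 0.0273 0.09  ]
jaw [ 0.6688 -0.0264  0.082 ]
jaw [0.6475 0.0611 0.082 ]
jaw [ 0.6162 -0.0402  0.082 ]
jaw [0.597 0.049 0.082]
blk scene [0.6171 0.0208 0.09  ]
blk scene [0.649  0.0249 0.09  ]
blk scene [ 0.6586 -0.0155  0.09  ]
blk scene [ 0.6213 -0.0293  0.09  ]
meter side bbox 284 355 190 231
meter [ 0.587 -0.233  0.04 ]
meter [ 0.563 -0.25   0.04 ]
meter [ 0.451 -0.222  0.04 ]
meter [ 0.465 -0.14   0.04 ]
meter [ 0.589 -0.193  0.04 ]
```

Run:
```python
from h import *
S=cam('scene')
for P in((.25,.52,.23),(.32,.35,.23),(.32,.35,0),(.4,.15,.23),(.487,-.04,.23),(.5,.3,0),(.6,.4,0)): print(P,proj(S,P).round(0))
```

```text
(0.25, 0.52, 0.23) [-132.  134.]
(0.32, 0.35, 0.23) [-38. 143.]
(0.32, 0.35, 0) [  9. 233.]
(0.4, 0.15, 0.23) [ 76. 154.]
(0.487, -0.04, 0.23) [194. 161.]
(0.5, 0.3, 0) [ 90. 192.]
(0.6, 0.4, 0) [ 91. 157.]
```

View pics/wrist0.png

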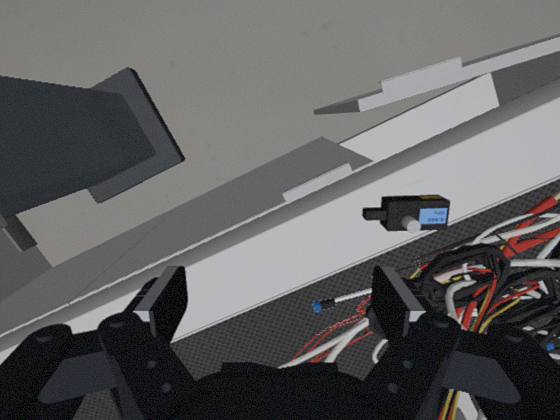

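The wrist view shows cables and wires below the start pose, so I'll travel along the front edge at the current height. I'll turn the tool so the camera faces the vise.

Emit:
{"name": "jog_arm", "arguments": {"series": [[20, -58, 0, 0, 0, -10.5], [20, -58, 0, 0, 0, -10.5], [20, -58, 0, 0, 0, -10.5], [20, -58, 0, 0, 0, -10.5], [28, -55, 0, 0, 0, -10.5], [28, -55, 0, 0, 0, -10.5], [28, -55, 0, 0, 0, -10.5], [28, -55, 0, 0, 0, -10.5]]}}

```text
clock: 1.15
position: [0.4425, 0.0639, 0.2313]
ee_rot: [0.0, 0.82, 0.573, 0.0]
wrist_force: [1.1, -0.2, 0.0]
opening: 1.004
```

Emit:
{"name": "jog_arm", "arguments": {"series": [[8, -18, 0, 0, 0, -9.5], [8, -18, 0, 0, 0, -9.5], [8, -18, 0, 0, 0, -9.5], [8, -18, 0, 0, 0, -9.5], [8, -18, 0, 0, 0, -9.5], [5, -15, 0, 0, 0, -9.5], [0, 0, 0, 0, 0, 0], [0, 0, 0, 0, 0, 0]]}}

```text
clock: 2.15
position: [0.4866, -0.0387, 0.231]
ee_rot: [-0.0, 0.993, 0.116, -0.0]
wrist_force: [0.4, 0.3, -0.2]
opening: 1.001
```

Run:
```python
from h import *
st=bot.observe(); np.save('st1.npy',st,allow_pickle=True); im=bot.get_image('wrist'); save(im,'wrist1')
print(st['clock'],st['position'],rot(st['ee_rot']).round(4),st['q'].round(2))
C=cam('wrist',st)
for P in((.635,.001,.09),(.4865,-.04,.094)): print(proj(C,P))
```

```text
2.15 [ 0.48660278 -0.03874021  0.2310094 ] [[ 9.729e-01  2.311e-01 -8.000e-04]
 [ 2.311e-01 -9.729e-01  6.000e-04]
 [-6.000e-04 -7.000e-04 -1.000e+00]] [-0.26  0.02  1.75  0.    1.37  1.08]
[274.1566469   10.00759925]
[280.8829352  200.24849751]
```

View pics/wrist1.png

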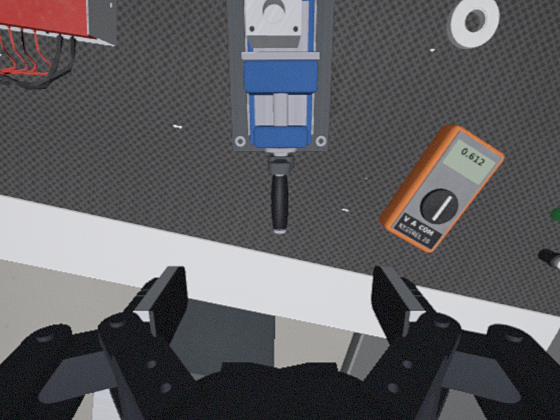

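The wrist view lines up with the vise (plate holes level at row 142). The handle is at (280,176–228), right over the screw shaft at column 281, so the crank points straight up. The port is at (273,15), and the meter is to the right.

Run:
```python
from h import *
st=np.load('st1.npy',allow_pickle=True).item(); C=cam('wrist',st)
ex=np.array([.9729,.2311,0]);ey=np.array([-.2311,.9729,0])
h=onz(C,280,202,.094); print('handle',h)
for n,u,z in(('holeL',(240,142.5),.006),('holeR',(320.5,142.5),.006),('shaft',(281,105),.066),('frontplate',(282,136),.07),('jawL',(244.5,92),.075),('jawR',(317,92),.075),('h_in',(279.5,176),.1),('h_out',(280.5,228),.1),('arm',(281,158),.08),('port',(273,15),.09)):
    P=onz(C,*u,z); d=P-h; print(n,P.round(4),'rel handle x,y mm',(d@ex*1e3).round(1),(d@ey*1e3).round(1))
```

```text
handle [ 0.48469335 -0.0395978   0.094     ]
holeL [0.5197 0.0156 0.006 ] rel handle x,y mm 46.8 45.6
holeR [ 0.541 -0.074  0.006] rel handle x,y mm 46.8 -46.5
shaft [ 0.568  -0.0207  0.066 ] rel handle x,y mm 85.4 -0.9
frontplate [ 0.5413 -0.0281  0.07  ] rel handle x,y mm 57.7 -1.9
jawL [0.5709 0.0134 0.075 ] rel handle x,y mm 96.1 31.6
jawR [ 0.5858 -0.0493  0.075 ] rel handle x,y mm 96.1 -32.8
h_in [ 0.5091 -0.0333  0.1   ] rel handle x,y mm 25.2 0.5
h_out [ 0.4622 -0.0454  0.1   ] rel handle x,y mm -23.2 -0.5
arm [ 0.5223 -0.0316  0.08  ] rel handle x,y mm 38.4 -0.9
port [0.6314 0.0011 0.09  ] rel handle x,y mm 152.2 5.7
```

Emit:
{"name": "jog_arm", "arguments": {"series": [[-2, -0.7, -52, 0, 0, 0], [-2, -0.7, -52, 0, 0, 0], [-1.6, -0.5, -30, 0, 0, 0], [0, 0, -10, 0, 0, 0], [0, 0, -10, 0, 0, 0], [0, 0, 0, 0, 0, 0], [0, 0, 0, 0, 0, 0], [0, 0, 0, 0, 0, 0]], "jaw": 40}}

```text
clock: 3.2
position: [0.4823, -0.0413, 0.0783]
ee_rot: [0.0, 0.993, 0.115, 0.001]
wrist_force: [-0.8, 0.2, -0.0]
opening: 0.47
```

Emit:
{"name": "jog_arm", "arguments": {"series": [[0, 0, 0, 0, 0, 0], [0, 0, 0, 0, 0, 0], [0, 0, 0, 0, 0, 0], [0, 0, 0, 0, 0, 0], [0, 0, 0, 0, 0, 0], [0, 0, 0, 0, 0, 0], [0, 0, 0, 0, 0, 0], [0, 0, 0, 0, 0, 0]], "jaw": 0, "squeeze": 40}}

```text
clock: 4.2
position: [0.4816, -0.041, 0.0776]
ee_rot: [-0.0, 0.993, 0.115, 0.0]
wrist_force: [-1.5, 1.9, 4.4]
opening: 0.171
```

Run:
```python
import numpy as np
# circle: y'=-r sin(a), z=r cos(a); world y-axis of vise ey
ey=np.array([-.2311,.9729]);r=32
a=np.arange(0,7.6,2*np.pi/24)
P=np.array([np.r_[-r*np.sin(t)*ey,r*np.cos(t)] for t in a])
print(np.diff(P,axis=0).round(1)[:24].tolist())
```

```text
[[1.9, -8.1, -1.1], [1.8, -7.5, -3.2], [1.5, -6.4, -5.1], [1.2, -4.9, -6.6], [0.7, -3.1, -7.7], [0.3, -1.1, -8.3], [-0.3, 1.1, -8.3], [-0.7, 3.1, -7.7], [-1.2, 4.9, -6.6], [-1.5, 6.4, -5.1], [-1.8, 7.5, -3.2], [-1.9, 8.1, -1.1], [-1.9, 8.1, 1.1], [-1.8, 7.5, 3.2], [-1.5, 6.4, 5.1], [-1.2, 4.9, 6.6], [-0.7, 3.1, 7.7], [-0.3, 1.1, 8.3], [0.3, -1.1, 8.3], [0.7, -3.1, 7.7], [1.2, -4.9, 6.6], [1.5, -6.4, 5.1], [1.8, -7.5, 3.2], [1.9, -8.1, 1.1]]
```

Emit:
{"name": "jog_arm", "arguments": {"series": [[1.9, -8.1, -1.1, 0, 0, 0], [1.8, -7.5, -3.2, 0, 0, 0], [1.5, -6.4, -5.1, 0, 0, 0], [1.2, -4.9, -6.6, 0, 0, 0], [0.7, -3.1, -7.7, 0, 0, 0], [0.3, -1.1, -8.3, 0, 0, 0], [-0.3, 1.1, -8.3, 0, 0, 0], [-0.7, 3.1, -7.7, 0, 0, 0]]}}

```text
clock: 5.2
position: [0.4882, -0.0678, 0.0289]
ee_rot: [0.0, 0.993, 0.115, 0.0]
wrist_force: [1.4, 2.7, 5.1]
opening: 0.172
```

Run:
```python
from h import *
st=bot.observe(); print(st['position'],st['wrist_force'],st['opening'])
d=(st['position']-np.array([.4816,-.041,.0776]))*1e3; ex=np.array([.9729,.2311,0]);ey=np.array([-.2311,.9729,0])
print(d@ex,d@ey,d[2], 'angle',np.degrees(np.arctan2(-(d@ey),d[2]+32)))
```

```text
[ 0.48818686 -0.06780183  0.02885839] [1.37454547 2.72621404 5.14050764] 0.17244952914628373
0.21445467086388065 -27.59772300333151 -48.74160627901765 angle 121.24225599732075
```

Following the circle with about 5 N at 121°. Continue.

Emit:
{"name": "jog_arm", "arguments": {"series": [[-1.2, 4.9, -6.6, 0, 0, 0], [-1.5, 6.4, -5.1, 0, 0, 0], [-1.8, 7.5, -3.2, 0, 0, 0], [-1.9, 8.1, -1.1, 0, 0, 0], [-1.9, 8.1, 1.1, 0, 0, 0], [-1.8, 7.5, 3.2, 0, 0, 0], [-1.5, 6.4, 5.1, 0, 0, 0], [-1.2, 4.9, 6.6, 0, 0, 0]]}}

```text
clock: 6.2
position: [0.4754, -0.0147, 0.0289]
ee_rot: [0.001, 0.993, 0.116, 0.001]
wrist_force: [2.5, -5.2, -1.9]
opening: 0.17
```

Emit:
{"name": "jog_arm", "arguments": {"series": [[-0.7, 3.1, 7.7, 0, 0, 0], [-0.3, 1.1, 8.3, 0, 0, 0], [0.3, -1.1, 8.3, 0, 0, 0], [0.7, -3.1, 7.7, 0, 0, 0], [1.2, -4.9, 6.6, 0, 0, 0], [1.5, -6.4, 5.1, 0, 0, 0], [1.8, -7.5, 3.2, 0, 0, 0], [1.9, -8.1, 1.1, 0, 0, 0]]}}

```text
clock: 7.2
position: [0.481, -0.0387, 0.0774]
ee_rot: [-0.002, 0.993, 0.115, -0.0]
wrist_force: [0.4, 4.4, 7.1]
opening: 0.173
```

Emit:
{"name": "jog_arm", "arguments": {"series": [[1, -4.1, -0.3, 0, 0, 0], [1, -4, -0.8, 0, 0, 0], [0.9, -3.9, -1.3, 0, 0, 0], [0.9, -3.6, -1.9, 0, 0, 0], [0, 0, 0, 0, 0, 0], [0, 0, 0, 0, 0, 0], [0, 0, 0, 0, 0, 0], [0, 0, 0, 0, 0, 0]]}}

```text
clock: 8.2
position: [0.4853, -0.0566, 0.0734]
ee_rot: [0.0, 0.993, 0.115, 0.0]
wrist_force: [0.4, -1.6, 7.5]
opening: 0.169
```

```bash
cat > ang.py <<'E'
from h import *
st=bot.observe(); d=(st['position']-np.array([.4816,-.041,.0776]))*1e3; ex=np.array([.9729,.2311,0]);ey=np.array([-.2311,.9729,0])
a=np.arctan2(-(d@ey),d[2]+32); t=-np.cos(a)*ey-np.sin(a)*np.array([0,0,1]); f=st['wrist_force']
print(st['clock'],(d@ex).round(2),(d@ey).round(2),d[2].round(2),'angle',a+2*np.pi,'tangential F',f@t,'F',f.round(1))
E
python3 ang.py
```

```text
8.2 0.04 -16.0 -4.18 angle 6.805130313901127 tangential F -2.321743081396542 F [ 0.4 -1.6  7.5]
```

Emit:
{"name": "jog_arm", "arguments": {"series": [[0.5, -2.3, -1.5, 0, 0, 0], [0.5, -2.2, -1.7, 0, 0, 0], [0.5, -2, -1.9, 0, 0, 0], [0, 0, 0, 0, 0, 0], [0, 0, 0, 0, 0, 0], [0, 0, 0, 0, 0, 0], [0, 0, 0, 0, 0, 0], [0, 0, 0, 0, 0, 0]]}}

```text
clock: 9.2
position: [0.4867, -0.0622, 0.0691]
ee_rot: [-0.001, 0.993, 0.115, -0.0]
wrist_force: [-2.9, 1.4, 12.5]
opening: 0.17
```

```bash
python3 ang.py
```

```text
9.2 0.1 -21.84 -8.51 angle 7.032169754266308 tangential F -10.015640817351708 F [-2.9  1.4 12.5]
```

Emit:
{"name": "jog_arm", "arguments": {"series": [[0.5, -2, -2, 0, 0, 0], [0.4, -1.8, -2.1, 0, 0, 0], [0.4, -1.7, -2.2, 0, 0, 0], [0, 0, 0, 0, 0, 0], [0, 0, 0, 0, 0, 0], [0, 0, 0, 0, 0, 0], [0, 0, 0, 0, 0, 0], [0, 0, 0, 0, 0, 0]], "squeeze": 70}}

```text
clock: 10.2
position: [0.4879, -0.067, 0.0635]
ee_rot: [-0.001, 0.993, 0.115, -0.0]
wrist_force: [-4.2, 5.2, 19.3]
opening: 0.159
```

```bash
python3 ang.py
python3 - <<'E'
from h import *
im=bot.get_image('side'); save(im,'side2')
b=cv2.imread('pics/side2.png')[225:325,200:370]; cv2.imwrite('pics/side2c.png',cv2.resize(b,None,fx=4,fy=4,interpolation=cv2.INTER_CUBIC))
E
```

```text
10.2 0.17 -26.76 -14.06 angle 7.263519311117817 tangential F -19.396764985109392 F [-4.2  5.2 19.3]
```

View pics/side2c.png

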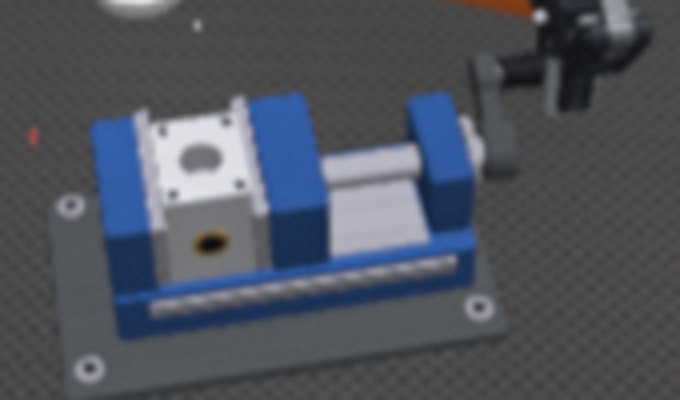

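The moving jaw now sits against the block, with about 19 N at the handle. I'll push slightly further for margin.

Emit:
{"name": "jog_arm", "arguments": {"series": [[0.4, -1.6, -2.3, 0, 0, 0], [0.4, -1.5, -2.4, 0, 0, 0], [0, 0, 0, 0, 0, 0], [0, 0, 0, 0, 0, 0], [0, 0, 0, 0, 0, 0], [0, 0, 0, 0, 0, 0], [0, 0, 0, 0, 0, 0], [0, 0, 0, 0, 0, 0]]}}

```text
clock: 11.25
position: [0.4886, -0.0695, 0.0593]
ee_rot: [-0.002, 0.993, 0.115, -0.0]
wrist_force: [-6.5, 7.5, 23.6]
opening: 0.161
```

```bash
python3 ang.py
```

```text
11.25 0.23 -29.32 -18.32 angle 7.417412891287071 tangential F -25.14297072743106 F [-6.5  7.5 23.6]
```

Now about 25 N. Release, rise and look at the port.

Emit:
{"name": "jog_arm", "arguments": {"series": [[0, 0, 0, 0, 0, 0], [0, 0, 0, 0, 0, 0], [0, 0, 0, 0, 0, 0], [0, 0, 30, 0, 0, 0], [0, 0, 55, 0, 0, 0], [10, 5, 58, 0, 0, 0], [25, 10, 20, 0, 0, 0], [20, 5, 0, 0, 0, 0]], "jaw": 45}}

```text
clock: 12.25
position: [0.5458, -0.0521, 0.2226]
ee_rot: [0.001, 0.993, 0.115, 0.002]
wrist_force: [-0.6, 0.6, 0.1]
opening: 0.531
```

Emit:
{"name": "jog_arm", "arguments": {"series": [[10, 10, 0, 0, 0, 0], [0, 0, 0, 0, 0, 0], [0, 0, 0, 0, 0, 0], [0, 0, 0, 0, 0, 0], [0, 0, 0, 0, 0, 0], [0, 0, 0, 0, 0, 0], [0, 0, 0, 0, 0, 0], [0, 0, 0, 0, 0, 0]]}}

```text
clock: 13.25
position: [0.5538, -0.0418, 0.2199]
ee_rot: [-0.0, 0.993, 0.115, 0.0]
wrist_force: [-0.8, -0.7, 0.4]
opening: 0.525
```

Run:
```python
from h import *
st=bot.observe(); np.save('st2.npy',st,allow_pickle=True); im=bot.get_image('wrist'); save(im,'wrist2')
print(st['clock'],st['position'],st['wrist_force'].round(1))
C=cam('wrist',st); print(proj(C,(.635,.002,.09)))
```

```text
13.25 [ 0.55381196 -0.0418018   0.21992433] [-0.8 -0.7  0.4]
[249.98957624  96.26527092]
```

View pics/wrist2.png

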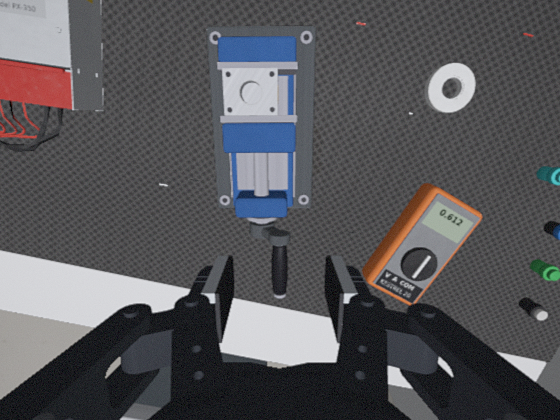

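The block is gripped between both jaws, with the crank handle now over to the right at (280,270). The port is at about (252,93) and the blue fitting is at the right edge, near (556,232).

Run:
```python
from h import *
st=np.load('st2.npy',allow_pickle=True).item(); C=cam('wrist',st);D=cam('side')
g=cv2.cvtColor(cv2.imread('pics/wrist2.png'),cv2.COLOR_BGR2GRAY)[75:112,232:272]
print(g[18,::2],g[::2,20])
def comp(path,y0,y1,x0,x1,thr):
    g=cv2.cvtColor(cv2.imread(path),cv2.COLOR_BGR2GRAY)[y0:y1,x0:x1]
    m=(g<thr).astype(np.uint8)
    cs,_=cv2.findContours(m,cv2.RETR_EXTERNAL,cv2.CHAIN_APPROX_NONE)
    for c in cs:
        if len(c)>12: print(path,cv2.fitEllipse(c),'->',np.array(cv2.fitEllipse(c)[0])+[x0,y0])
comp('pics/wrist2.png',78,108,238,270,178)
comp('pics/side2.png',256,274,238,262,180)
for u in((252.5,93),(252,92)): print(onz(C,*u,.09))
print(onz(D,250.3,264.5,.09), tri(ray(C,252.3,92.7),ray(D,250.3,264.5)))
b=cv2.imread('pics/wrist2.png')[60:130,205:315]; cv2.imwrite('pics/w2c.png',cv2.resize(b,None,fx=7,fy=7,interpolation=cv2.INTER_CUBIC))
```

```text
[198 196 200 197 117 188 203 199 205 205 198 198 201 197 199 198 202 203
 197 197] [197 197 201 120 192 200 203 206 203 198 197 199 200 198 195 200 202 200
 197]
pics/wrist2.png ((13.291637420654297, 14.68246841430664), (22.372539520263672, 24.155080795288086), 138.6919708251953) -> [251.29163742  92.68246841]
pics/side2.png ((11.72878646850586, 8.180130958557129), (6.702819347381592, 10.627519607543945), 85.62024688720703) -> [249.72878647 264.18013096]
[6.37909306e-01 5.21572086e-04 9.00000000e-02]
[0.63856136 0.00107266 0.09      ]
[0.63817502 0.00465815 0.09      ] (array([0.63851552, 0.00111784, 0.08604643]), np.float64(0.0004570179380517973))
```

View pics/w2c.png

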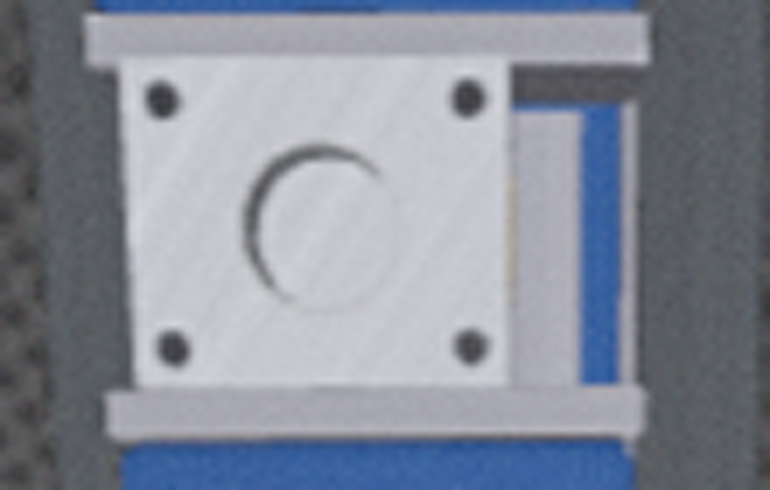

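Emit:
{"name": "jog_arm", "arguments": {"series": [[4, -55, 0, 0, 0, 0], [4, -55, 0, 0, 0, 0], [4, -55, 0, 0, 0, 0], [4, -55, 0, 0, 0, 0], [4, -55, 0, 0, 0, 0], [3, -55, -20, 0, 0, 0], [0, 0, -50, 0, 0, 0], [0, 0, 0, 0, 0, 0]]}}

```text
clock: 14.3
position: [0.5732, -0.3697, 0.1437]
ee_rot: [-0.005, 0.993, 0.115, -0.004]
wrist_force: [-0.6, -0.1, -0.1]
opening: 0.527
```

Emit:
{"name": "jog_arm", "arguments": {"series": [[0, 0, 0, 0, 0, 0], [0, 0, 0, 0, 0, 0], [0, 0, 0, 0, 0, 0], [0, 0, 0, 0, 0, 0], [0, 0, 0, 0, 0, 0], [0, 0, 0, 0, 0, 0], [0, 0, 0, 0, 0, 0], [0, 0, 0, 0, 0, 0]]}}

```text
clock: 15.3
position: [0.5767, -0.3718, 0.1497]
ee_rot: [-0.0, 0.993, 0.115, -0.0]
wrist_force: [0.1, 0.3, -0.6]
opening: 0.527
```

Run:
```python
from h import *
st=bot.observe(); np.save('st3.npy',st,allow_pickle=True); im=bot.get_image('wrist'); save(im,'wrist3')
print(st['clock'],st['position'])
C=cam('wrist',st); print('pred top',proj(C,(.577,-.372,.032)))
hsv=cv2.cvtColor(im,cv2.COLOR_RGB2HSV)
k,l,s,ce=cv2.connectedComponentsWithStats(cv2.inRange(hsv,(100,90,50),(125,255,255)))
for i in range(1,k):
    if s[i,4]>40: print('blue',s[i],ce[i])
k,l,s,ce=cv2.connectedComponentsWithStats(cv2.inRange(hsv,(0,0,150),(180,50,255)))
for i in range(1,k):
    if 60<s[i,4]<3000: print('white',s[i],ce[i],onz(C,*ce[i],.032))
C2=cam('wrist',np.load('st2.npy',allow_pickle=True).item()); print('port',onz(C2,250.6,92.3,.09))
```

```text
15.3 [ 0.5767388  -0.37178952  0.1497442 ]
pred top [279.83352513 205.35284345]
blue [270 193  22  23 207] [280.69082126 201.76328502]
white [  58    0   64   43 1730] [91.95375723 20.24624277] [ 0.68216126 -0.20626495  0.032     ]
white [274 199  15  15 184] [280.90217391 206.15217391] [ 0.57651593 -0.37305806  0.032     ]
white [ 71 233  16  30 160] [ 78.63125 247.25   ] [ 0.49788892 -0.20566819  0.032     ]
white [ 73 267  20  12  92] [ 82.70652174 272.35869565] [ 0.47342966 -0.21054356  0.032     ]
white [201 293  15  11  90] [210.37777778 297.11111111] [ 0.47472548 -0.32894451  0.032     ]
white [343 293  15  11  91] [347.67032967 296.95604396] [ 0.50448567 -0.45471326  0.032     ]
white [267 306  14  13 146] [273.18493151 311.7739726 ] [ 0.4727172 -0.3900747  0.032    ]
white [220 350  75  18 566] [251.06713781 359.64487633] [ 0.41328803 -0.38085387  0.032     ]
white [105 357  17  20 127] [113.19685039 366.06299213] [ 0.37346817 -0.24627497  0.032     ]
white [ 120  365   52   55 1366] [151.56002928 396.67715959] [ 0.34290761 -0.28870696  0.032     ]
port [0.63807791 0.00213195 0.09      ]
```

View pics/wrist3.png

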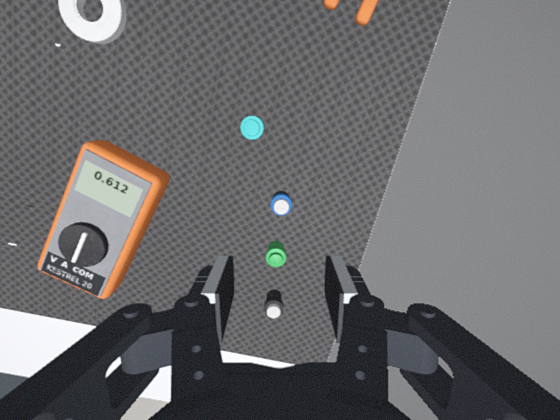

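The blue fitting is centred between the fingers at (281,206); the green one is behind at (276,256) and clear of the pads. I'm going down to grip the collar.

Emit:
{"name": "jog_arm", "arguments": {"series": [[-0.2, -1.1, -55, 0, 0, 0], [0, 0, -50, 0, 0, 0], [0, 0, -22, 0, 0, 0], [0, 0, -10, 0, 0, 0], [0, 0, -8, 0, 0, 0], [0, 0, 0, 0, 0, 0], [0, 0, 0, 0, 0, 0], [0, 0, 0, 0, 0, 0]]}}

```text
clock: 16.35
position: [0.5773, -0.3735, 0.0062]
ee_rot: [0.001, 0.993, 0.115, 0.001]
wrist_force: [-0.4, 0.4, -0.5]
opening: 0.529
```

Emit:
{"name": "jog_arm", "arguments": {"series": [[0, 0, 0, 0, 0, 0], [0, 0, 0, 0, 0, 0], [0, 0, 0, 0, 0, 0], [0, 0, 0, 0, 0, 0], [0, 0, 0, 0, 0, 0], [0, 0, 0, 0, 0, 0], [0, 0, 0, 0, 0, 0], [0, 0, 0, 0, 0, 0]], "jaw": 0, "squeeze": 30}}

```text
clock: 17.35
position: [0.5768, -0.373, 0.0052]
ee_rot: [0.0, 0.993, 0.115, 0.0]
wrist_force: [0.0, 1.1, 4.4]
opening: 0.203
```

Emit:
{"name": "jog_arm", "arguments": {"series": [[0, 0, 20, 0, 0, 0], [0, 0, 40, 0, 0, 0], [0, 0, 50, 0, 0, 0], [0, 0, 40, 0, 0, 0], [0, 0, 25, 0, 0, 0], [0, 0, 0, 0, 0, 0], [0, 0, 0, 0, 0, 0], [0, 0, 0, 0, 0, 0]]}}

```text
clock: 18.35
position: [0.5755, -0.372, 0.1773]
ee_rot: [-0.002, 0.993, 0.115, -0.001]
wrist_force: [-0.5, -0.4, -0.4]
opening: 0.202
```

Emit:
{"name": "jog_arm", "arguments": {"series": [[8, 50, 0, 0, 0, 0], [9, 54, 0, 0, 0, 0], [9, 54, 0, 0, 0, 0], [9, 54, 0, 0, 0, 0], [9, 54, 0, 0, 0, 0], [9, 54, 0, 0, 0, 0], [8, 55, 0, 0, 0, 0], [0, 0, -20, 0, 0, 0]]}}

```text
clock: 19.35
position: [0.6386, 0.0064, 0.1601]
ee_rot: [-0.0, 0.993, 0.118, 0.001]
wrist_force: [-0.0, -0.7, -0.2]
opening: 0.201
```

Emit:
{"name": "jog_arm", "arguments": {"series": [[0, 0, 0, 0, 0, 0], [0, 0, 0, 0, 0, 0], [0, 0, 0, 0, 0, 0], [0, 0, 0, 0, 0, 0], [0, 0, 0, 0, 0, 0], [0, 0, 0, 0, 0, 0], [0, 0, 0, 0, 0, 0], [0, 0, 0, 0, 0, 0]]}}

```text
clock: 20.35
position: [0.6376, 0.0022, 0.1599]
ee_rot: [-0.0, 0.993, 0.115, -0.0]
wrist_force: [-0.2, -0.6, 0.3]
opening: 0.203
```

Run:
```python
from h import *
st=bot.observe(); np.save('st4.npy',st,allow_pickle=True); print(st['clock'],st['position'],st['opening'])
ims=[bot.get_image(n) for n in('wrist','side','scene')]
for n,i in zip(('wrist4','side4','scene4'),ims): save(i,n)
C=cam('wrist',st);S=cam('scene');D=cam('side')
p=st['position']
for n,c in(('w',C),('side',D),('scene',S)): print(n,'port',proj(c,(.638,.0025,.09)).round(1),'fit bottom',proj(c,p-[0,0,.005]).round(1))
z=lambda im,x,y,w,h,s:cv2.resize(cv2.cvtColor(im,cv2.COLOR_RGB2BGR)[y:y+h,x:x+w],None,fx=s,fy=s,interpolation=cv2.INTER_CUBIC)
out=np.zeros((600,800,3),np.uint8)
out[:,:400]=z(ims[0],230,170,100,150,4)
out[:300,400:]=z(ims[1],200,215,100,75,4)
out[300:,400:]=z(ims[2],190,120,100,75,4)
cv2.imwrite('pics/crop4.png',out)
```

```text
20.35 [0.63759385 0.00218754 0.15986868] 0.2025786761084514
w port [279.3 223.1] fit bottom [279.8 264.7]
side port [250.5 263.5] fit bottom [248.5 235. ]
scene port [228.2 170.5] fit bottom [226.2 145.7]
```

View pics/crop4.png

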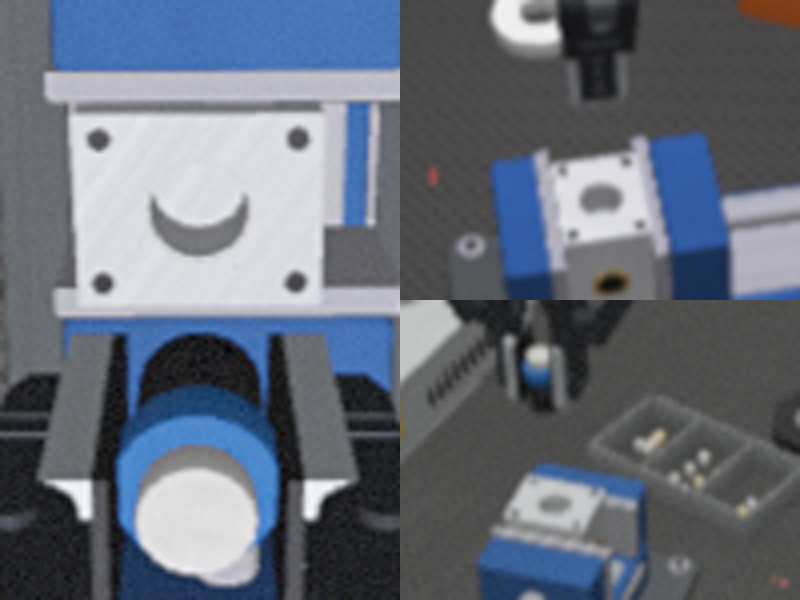

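Run:
```python
from h import *
st=np.load('st4.npy',allow_pickle=True).item(); C=cam('wrist',st);p=st['position'];ex=np.array([.9729,.2311,0])
A=lambda u,v:(230+(u+.5)/4-.5,170+(v+.5)/4-.5)
print('port',onz(C,*A(198.5,211),.09))
L=p-[0,0,.005]
for dz,r,obs in((0,.008,A(199,333)),(.026,.0095,A(198,416)),(.032,.0065,A(195,466)),(.032,-.0065,A(195,578))):
    print(dz,r,'pred',proj(C,L+[0,0,dz]+r*ex).round(1),'obs',np.round(obs,1),'offset mm',((onz(C,*obs,L[2]+dz)-L)@ex-r)*1e3)
D=cam('side'); print(proj(D,L+[0,0,.028]),proj(D,L+[0,0,.022]))
hsv=cv2.cvtColor(cv2.imread('pics/side4.png'),cv2.COLOR_BGR2HSV);print([(x,y,hsv[y,x].tolist()) for y in range(215,242,3) for x in (245,249,253)])
hs=cv2.cvtColor(cv2.imread('pics/scene4.png'),cv2.COLOR_BGR2HSV)
S=cam('scene')
for nm,lo,hi,dz in(('blue',(100,90,50),(125,255,255),.022),('white',(0,0,140),(180,60,255),.032)):
    m=cv2.inRange(hs,lo,hi);m[:125]=0;m[150:]=0;m[:,:219]=0;m[:,232:]=0
    ys,xs=np.nonzero(m);print(nm,len(xs),xs.mean(),ys.mean(),xs.min(),xs.max(),'pred',proj(S,L+[0,0,dz]))
```

```text
port [0.63855015 0.00267205 0.09      ]
0 0.008 pred [279.8 250.4] obs [279.4 252.9] offset mm -1.3470864670452696
0.026 0.0095 pred [280.  271.9] obs [279.1 273.6] offset mm -0.8026056673769155
0.032 0.0065 pred [280.  285.4] obs [278.4 286.1] offset mm -0.35084511636198845
0.032 -0.0065 pred [280.1 312.6] obs [278.4 314.1] offset mm -0.7444122513001793
[247.4669116  221.68342854] [247.69963426 224.58952031]
[(245, 215, [113, 34, 60]), (249, 215, [113, 20, 100]), (253, 215, [111, 21, 86]), (245, 218, [115, 51, 30]), (249, 218, [105, 29, 52]), (253, 218, [110, 17, 46]), (245, 221, [100, 29, 26]), (249, 221, [113, 29, 70]), (253, 221, [115, 33, 46]), (245, 224, [120, 28, 27]), (249, 224, [105, 34, 30]), (253, 224, [114, 35, 36]), (245, 227, [120, 38, 34]), (249, 227, [105, 31, 33]), (253, 227, [108, 38, 34]), (245, 230, [105, 32, 32]), (249, 230, [110, 36, 43]), (253, 230, [110, 29, 52]), (245, 233, [113, 23, 44]), (249, 233, [114, 28, 46]), (253, 233, [114, 25, 51]), (245, 236, [113, 20, 52]), (249, 236, [115, 32, 48]), (253, 236, [102, 31, 41]), (245, 239, [102, 20, 65]), (249, 239, [108, 25, 51]), (253, 239, [105, 15, 67])]
blue 40 223.425 138.525 220 227 pred [225.48950877 136.7594139 ]
white 24 224.04166666666666 133.70833333333334 222 226 pred [225.15736518 132.59810251]
```

Fitting is upright and held at the collar. Wrist view puts it about 1.7 mm short along the vise x. I'm correcting, going down to about 15 mm above the port and checking again.

Emit:
{"name": "jog_arm", "arguments": {"series": [[1.6, 0.2, -20, 0, 0, 0], [0, 0, -20, 0, 0, 0], [0, 0, -10, 0, 0, 0], [0, 0, 0, 0, 0, 0], [0, 0, 0, 0, 0, 0], [0, 0, 0, 0, 0, 0], [0, 0, 0, 0, 0, 0], [0, 0, 0, 0, 0, 0]]}}

```text
clock: 21.5
position: [0.6395, 0.0023, 0.1104]
ee_rot: [0.0, 0.993, 0.115, 0.0]
wrist_force: [-0.6, 0.3, 0.1]
opening: 0.197
```

Run:
```python
from h import *
st=bot.observe(); np.save('st5.npy',st,allow_pickle=True); print(st['clock'],st['position'],st['opening'])
ims=[bot.get_image(n) for n in('wrist','side','scene')]
for n,i in zip(('wrist5','side5','scene5'),ims): save(i,n)
C=cam('wrist',st);S=cam('scene');D=cam('side')
p=st['position']
for n,c in(('w',C),('side',D),('scene',S)): print(n,'port',proj(c,(.6386,.0027,.09)).round(1),'fit bottom',proj(c,p-[0,0,.005]).round(1),'top',proj(c,p+[0,0,.027]).round(1),'d/dex',(proj(c,p+[.00973,.00231,0])-proj(c,p)).round(1),'d/dey',(proj(c,p+[-.00231,.00973,0])-proj(c,p)).round(1))
z=lambda im,x,y,w,h,s:cv2.resize(cv2.cvtColor(im,cv2.COLOR_RGB2BGR)[y:y+h,x:x+w],None,fx=s,fy=s,interpolation=cv2.INTER_CUBIC)
out=np.zeros((600,800,3),np.uint8)
out[:,:400]=z(ims[0],230,180,100,150,4)
out[:300,400:]=z(ims[1],225,235,50,37,8.1)[:300,:400][:300] if 0 else cv2.resize(z(ims[1],220,235,56,42,1),(400,300),interpolation=cv2.INTER_CUBIC)
out[300:,400:]=cv2.resize(z(ims[2],200,145,56,42,1),(400,300),interpolation=cv2.INTER_CUBIC)
cv2.imwrite('pics/crop5.png',out)
```

```text
21.5 [0.63945857 0.00225171 0.11038226] 0.19662081789499927
w port [278.6 253.6] fit bottom [279.8 264.7] top [280.1 299.1] d/dex [ -0.  -18.4] d/dey [-20.   0.]
side port [250.2 263.6] fit bottom [249.1 256.9] top [248.  242.9] d/dex [-6.2  0.9] d/dey [0.8 4.5]
scene port [228.3 170.3] fit bottom [228.2 164.4] top [227.2 152.2] d/dex [ 1.7 -2.7] d/dey [-4.4 -0.9]
```

View pics/crop5.png

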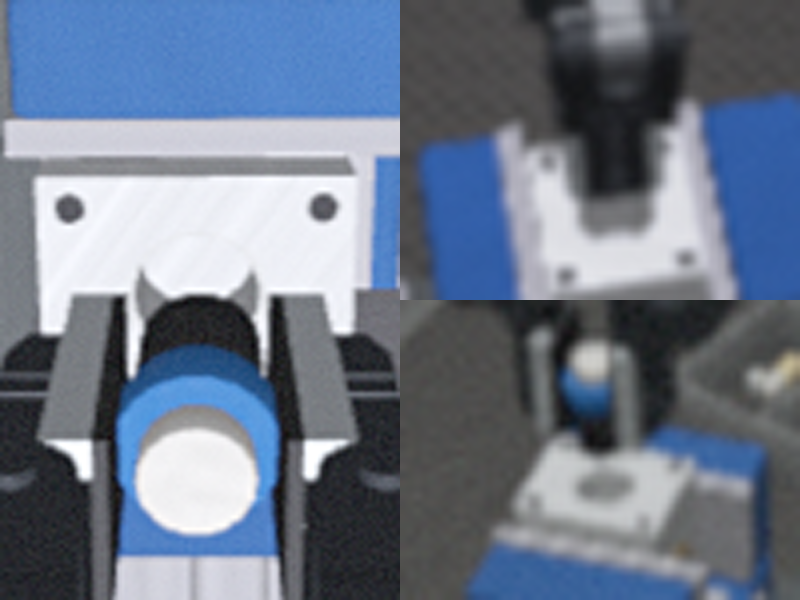

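Side view gives about +1 mm still to go along the vise x, wrist about +0.5 mm, and y is within about 0.6 mm. I'm applying +1 mm and going down to 5 mm.

Emit:
{"name": "jog_arm", "arguments": {"series": [[1.0, 0.2, 0, 0, 0, 0], [0, 0, -3, 0, 0, 0], [0, 0, -3, 0, 0, 0], [0, 0, -2, 0, 0, 0], [0, 0, -1.5, 0, 0, 0], [0, 0, 0, 0, 0, 0], [0, 0, 0, 0, 0, 0], [0, 0, 0, 0, 0, 0]]}}

```text
clock: 22.65
position: [0.6403, 0.0025, 0.1006]
ee_rot: [0.0, 0.993, 0.115, 0.0]
wrist_force: [0.3, 0.2, 0.0]
opening: 0.202
```

Emit:
{"name": "jog_arm", "arguments": {"series": [[0, 0, 0, 0, 0, 0], [0, 0, 0, 0, 0, 0], [0, 0, 0, 0, 0, 0], [0, 0, 0, 0, 0, 0], [0, 0, 0, 0, 0, 0], [0, 0, 0, 0, 0, 0], [0, 0, 0, 0, 0, 0], [0, 0, 0, 0, 0, 0]]}}

```text
clock: 23.65
position: [0.6402, 0.0025, 0.1004]
ee_rot: [0.0, 0.993, 0.115, 0.0]
wrist_force: [-0.1, -0.2, -0.5]
opening: 0.204
```

Run:
```python
from h import *
st=bot.observe(); np.save('st6.npy',st,allow_pickle=True); print(st['clock'],st['position'],st['opening'],st['wrist_force'].round(1))
ims=[bot.get_image(n) for n in('wrist','side','scene')]
for n,i in zip(('wrist6','side6','scene6'),ims): save(i,n)
C=cam('wrist',st);S=cam('scene');D=cam('side')
P=np.array((.6386,.0027,.09)); 
for n,c in(('w',C),('side',D),('scene',S)): print(n,'port',proj(c,P).round(1),'+5mm',proj(c,P+[0,0,.005]).round(1),'+37',proj(c,P+[0,0,.037]).round(1))
z=lambda im,x,y,w,h,W,H:cv2.resize(cv2.cvtColor(im,cv2.COLOR_RGB2BGR)[y:y+h,x:x+w],(W,H),interpolation=cv2.INTER_CUBIC)
out=np.zeros((600,800,3),np.uint8)
out[:,:400]=z(ims[0],230,180,100,150,400,600)
out[:300,400:]=z(ims[1],230,242,40,30,400,300)
out[300:,400:]=z(ims[2],205,148,48,36,400,300)
cv2.imwrite('pics/crop6.png',out)
```

```text
23.65 [0.64021612 0.00247722 0.10038358] 0.20358020646033934 [-0.1 -0.2 -0.5]
w port [278.7 262.8] +5mm [278.7 267.1] +37 [278.6 301.8]
side port [250.2 263.6] +5mm [250.  261.5] +37 [248.9 247.8]
scene port [228.3 170.3] +5mm [228.1 168.4] +37 [227.1 156.4]
```

View pics/crop6.png

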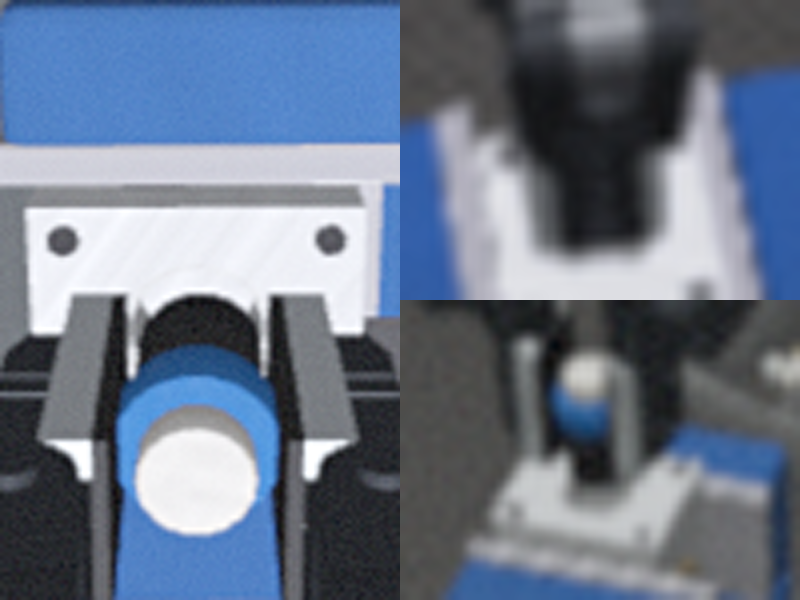

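Run:
```python
from h import *
ex=np.array([.9729,.2311,0]);ey=np.array([-.2311,.9729,0])
def A(u,v,y0): return (230+(u+.5)/4-.5,y0+(v+.5)/4-.5)
L=lambda n:cam('wrist',np.load(n,allow_pickle=True).item())
C4,C5,C6=L('st4.npy'),L('st5.npy'),L('st6.npy')
H=[onz(C4,*A(*u,170),.09) for u in((98,139),(298,139),(102,283),(296,283))]
c=np.mean(H,0); far=(H[0]+H[1])/2; off=(far-c)@ex; print('c4',c,'off',off)
for n,C,us in(('5',C5,((69,207),(323,207))),('6',C6,((62.5,240),(331,240)))):
    f=np.mean([onz(C,*A(*u,180),.09) for u in us],0); print(n,'port',f-off*ex)
p=np.load('st6.npy',allow_pickle=True).item()['position']
for u,z,r in(((199.5,296),.0952,.008),((197.5,346),.1212,.0095),((196.5,404),.1272,.0065)):
    print('fit axis at',z,onz(C6,*A(*u,180),z)-r*ex)
```

```text
c4 [0.63832028 0.00261628 0.09      ] off 0.013539118195466732
5 port [0.6384248  0.00262947 0.09      ]
6 port [0.63835146 0.00255558 0.09      ]
fit axis at 0.0952 [0.63838131 0.00221267 0.0952    ]
fit axis at 0.1212 [0.64269955 0.00349017 0.1212    ]
fit axis at 0.1272 [0.64212531 0.00346802 0.1272    ]
```

Port at (0.6384, 0.0026) and fitting axis at its lower end at (0.6384, 0.0022): centred within about 0.5 mm. Side view agrees. Handing in.

```bash
python3 -c "
from workcell import bot
print(bot.close_job())"
```

```text
the job is handed in; nothing more can be done
None
```

The vise is cranked shut on the port block, and the job was handed in at about 24 s with the blue-collar fitting held upright over the port.

- **Vise:** I turned the crank just over one full turn, until the handle resisted with about 25 N. The side and wrist pictures show the block held between both jaws.
- **Fitting:** I gripped it by its collar and carried it about 14 cm above the worktop, past the multimeter. The multimeter, tape roll and other fittings were not approached closely enough to touch. I took no picture of them after the move.
- **Final position:** The wrist camera puts the port at (0.6384, 0.0026) m and the fitting's lower end at (0.6384, 0.0022) m, about 0.4 mm off centre. The side view agrees to about 0.3 mm. The lower end is about 5 mm above the port, worked out from the tool height and the nominal 90 mm block top. The wrist force is near zero, so it is not touching the block.
- **Checks that disagreed:**
    - The coarser scene camera suggested offsets of 1–2 mm, but the fingers partly hid the fitting there, so I gave it little weight.
    - The last wrist readings at the collar and top came out about 4 mm further along the vise x than the lower end. I took this as reading the wrong rim and did not follow it up, because the fitting looked upright in the pictures.

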